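Close the gauge case: flap down, then cover shut

TASK

Put the gauge case away: push the upright orange flap down flat into the case with the fingertips, and only then swing the blue cover shut over it until it lies flat on the rim. Push both only from their outer faces, without pinching them or touching the foam on their inner faces; lift nothing, and leave the small parts in the case and everything lying around it where they are.

Things in the scene. Friction and masses are not known exactly. Their poses are not given: they have to be found in the camera images.
- case: black open gauge case, 150 (x) x 210 (y) x 55 mm high, walls 5, fixed to the table. Origin: centre of its underside. +x points from its front (latch plate) to the cover's hinge at the back, +y to the flap's hinge (left seen from the front), z up. A divider 38 high parts it into a left half (gauge pin) and a right half (ferrules).
- flap (a joint): orange flap, rad: 0 = folded down level in the case (outer face 47 above the table, 8 below the rim), 1.57 = upright, stop at 1.75. In mm, a plate 90 (along the case's x, centred) x 95 (hinge to free edge) x 5; it folds towards the case's -y; upright, its outer face looks to +y. Stiff hinge: stays where left, about 1 N at the free edge moves it. Upright, it blocks the cover.
- flap_hinge (a point): middle of the flap's hinge axis: in the case's frame 0, +96, 44.5 mm up. The axis runs along the case's x.
- flap_edge (a point): middle of the flap's free edge, on its outer face, 95 mm from the hinge axis; about 140 mm above the table when upright.
- cover (a joint): blue cover, rad: 0 = shut flat on the rim, 1.57 = upright, stop at 1.95 (leaning back). In mm, a plate 150 (hinge to free edge) x 210 x 6, hinged on the case's back rim; it swings towards the case's -x. Open, its outer blue face looks to the case's +x, away from the front. Stiff hinge: stays where left, 1 to 3 N near the free edge moves it.
- cover_hinge (a point): middle of the cover's hinge axis, on the back rim: in the case's frame +75, 0, 55 mm up. The axis runs along the case's y.
- cover_edge (a point): middle of the cover's free edge, on its outer face, 150 mm from the hinge axis; about 200 mm above the table when open, 61 mm when shut.
- gauge_pin: pin gauge, 64 long and 12 mm thick, lying in its cradle in the left half of the case, below the flap. Loose; stays in its place. Origin: centre of its underside.
- ferrule_0: black ferrule, 15 across, 24 mm high, standing in the right half of the case. Loose; stays in its place. Origin: centre of its underside.
- ferrule_1: black ferrule, 15 across, 24 mm high, standing in the right half of the case. Loose; stays in its place. Origin: centre of its underside.
- club_head_0: black golf club head standing on its sole, 70 x 119 x 50 mm. Loose, on the table beside the case; to be left alone. Origin: centre of its underside.
- club_head_1: black golf club head standing on its sole, 70 x 119 x 50 mm. Loose, on the table beside the case; to be left alone. Origin: centre of its underside.
- club_head_3: black golf club head standing on its sole, 70 x 119 x 50 mm. Loose, on the table beside the case; to be left alone. Origin: centre of its underside.
- driver_green: screwdriver with a green handle, 156 mm long, lying down. Loose, on the table beside the case; to be left alone. Origin: centre of its underside.
- marker_b: marker pen, white with a green cap, 135 mm long, lying down. Loose, on the table beside the case; to be left alone. Origin: centre of its underside.
- tweezers: tweezers, 124 mm long, lying down. Loose, on the table beside the case; to be left alone. Origin: centre of its underside.
- flap_foam (a point): centre of the dark foam pad (flap_c1), 78 x 79 x 3, on the flap's inner face (towards the case's -y when upright), 6 to 8 mm inside the plate's edges; not to be touched.
- cover_foam (a point): centre of the dark foam lining (cover_c1), 128 x 188 x 4, on the cover's inner face (towards the case's -x when open), 11 mm inside the plate's edges; not to be touched.

How it is judged:
By the outcome, as a careful person would: the job done as asked, in the order asked, and still so for the second after the job is handed in, with the robot touching nothing.
It also fails if it takes over 51 s, if anything falls off the work surface, if the arm or the gripper's body presses on something with over 40 N, if the wrist force passes 120 N, or if a joint passes its speed limit or range.

ROBOT

A 6-joint arm with a two-finger parallel gripper is mounted at the origin on a cart in front of the work surface, level with it; the furniture and walls round the work are solid. World frame = base frame: x ahead of the robot, y to its left, z up, the work surface at z = 0. Lengths are in m, angles in rad, forces in N, time in s.
With the tool pointing down it reaches from about 0.35 to 0.975 m from the base axis. Payload 4.9 kg.
Tool frame: the origin (TCP) lies on the centre line of the jaws, within the pads' length; the fingertips stand ctrl.nose_length ahead of it and the grasp point (between the pads) lies 2 mm behind it (ctrl.nose_length is the distance from the TCP to the fingertips, in m); z points along the fingers, y is the direction in which the jaws open and shut (so a half turn about z gives the same grasp; the last joint's range is limited). The gripper opens to 85 mm and grips with 20 to 120 N. Pads are 22 mm wide; open, the fingers measure 114 mm over their backs; the gripper's body (76 mm by 85 mm) begins 54 mm behind the grasp point. The pads swing forward as they close: fully open they stand 13 mm farther back than shut.
Start: joints at [1.079, 0.053, 1.613, -0, 1.476, -0.119], TCP at [0.228, 0.582, 0.227] pointing down, gripper open.
Joint ranges: [-3.01, 3.01], [-1.01, 2.22], [0.06, 2.58], [-1.02, 4.17], [0.09, 2.62], [-3.14, 3.14]. Speed limits (rad/s): [2.57, 2.57, 3.14, 3.14, 3.14, 3.14].

INTERFACE

Orientations are given as a rotation vector (axis times angle).
In Python, from station import sensors, get_image, order, ctrl gives the robot as it stands.
- The arm moves only by the tool move_arm, never from a script. Its argument "increments" is a list of rows, each a list of 5 numbers: the shift along the tool's x, y, z in cm, then the turn about the tool's z in degrees, then the finger opening in cm, from 0 to 8.54. In form: [[dx, dy, dz, twist, gripper], ...]. A call has 1 to 5 rows; each row is the pose to reach, as a shift and turn from the pose commanded when the call began, along the tool's axes at that moment; what a row does not reach only later rows make up. A row lasts 1/8 s, in which the tool goes at most 62.5 mm and 10.7 degrees, less where a joint would pass 70% of its speed; a pose out of reach is approached as far as the arm can. A call with a gripper value outside its range is refused whole. The fingers move at their own pace and stop on an object; "newtons" is the grip in N (left out, the last holds). Time passes only in rows, so rows that repeat a pose let the fingers close. It gives the time, the measured TCP pose, the force and the opening at its end, in the units of the state.
- sensors.get_obs(): the state, without advancing time (a new reading comes with each control period).
- get_image(name): name is "scene" or "side" or "wrist"; returns a dict with "image" (384x512x3 uint8, red, green, blue), "K" (3x3 intrinsics, pixels), "R" (3x3) and "t" (3): a world point X has camera coordinates R X + t. Camera axes: x right, y down, z forward; pixel columns grow to the right and rows downward; lengths in m; the calibration is good to about 2 mm. A picture is of the moment at which its call begins. There is no depth.
- order.finish_job(): hands the job in, once; it reports no verdict.
The state is a dict: "t": time; "q": joint angles; "dq": joint speeds; "effort": joint torques, N m; "tool_pos": TCP position; "tool_rot": TCP orientation; "contact_force": force on the tool from outside, world axes, zero at the start; "wrist_torque": the same for the moment, N m; "opening": finger opening in m.
Only numpy, scipy, OpenCV 4.12 (cv2) and the standard library are available. Lean on these libraries where they do the work, as an engineer would, in place of code of your own. Each camera call takes 0.05 s, during which the arm holds its last target.

## Working session

There is one attempt and no reset: what is moved stays moved. The work goes in short steps, Python scripts to look and compute and a tool call to move; the robot and the scene stay as the last step left them, time stands still between calls to the robot, and variables do not carry over. Pictures are saved under pics/ and viewed, and the job is handed in when it is done.

Besides the shell and the picture viewer there is one more tool, called as name(argument=value, ...) on one line, values as JSON. move_arm: Moves the arm, as the interface text tells. Its arguments: {"type":"object","properties":{"increments":{"type":"array"},"newtons":{"type":"number"}},"required":["increments"]}

```bash
mkdir -p pics; ls; python3 - <<'E'
from station import sensors,get_image,order,ctrl
import cv2,numpy as np
o=sensors.get_obs();print(o);print(ctrl.nose_length)
for n in("scene","side","wrist"):
    d=get_image(n);cv2.imwrite(f"pics/{n}0.png",d["image"][:,:,::-1]);np.savez(f"pics/{n}0.npz",**d)
    print(n,d["K"],d["R"],d["t"])
E
```

```text
pics
{'t': 0.0, 'q': array([ 1.07902316e+00,  5.33237555e-02,  1.61431792e+00,  2.53109782e-05,
        1.47603906e+00, -1.19001836e-01]), 'dq': array([-0.00085512, -0.00033754,  0.00038373, -0.00077524, -0.00117428,
        0.00231339]), 'effort': array([-7.13209429e-04, -3.93686378e+01, -3.70172954e+01, -1.87835817e-04,
        7.12881127e-03, -3.56204896e-05]), 'tool_pos': array([0.22730736, 0.58149917, 0.22556929]), 'tool_rot': array([-0.58204609, -3.08653882,  0.00311563]), 'contact_force': array([0.95322011, 0.81786677, 0.48053756]), 'wrist_torque': array([-0.00563245, -0.03640132,  0.0047035 ]), 'opening': 0.0854983166571834}
0.017
scene [[372.26618125   0.         255.10446246]
 [  0.         372.26618125 192.90172834]
 [  0.           0.           1.        ]] [[-0.81953912 -0.57301899 -0.00220552]
 [-0.41964373  0.60279187 -0.67863179]
 [ 0.39019838 -0.55523977 -0.73447534]] [0.41541771 0.33824408 0.70165541]
side [[373.11846532   0.         258.51320784]
 [  0.         373.11846532 188.65116311]
 [  0.           0.           1.        ]] [[-0.99653469 -0.08184494 -0.01483288]
 [-0.04056135  0.63385185 -0.77239019]
 [ 0.07261808 -0.76911198 -0.6349751 ]] [0.55543651 0.14341367 0.89529394]
wrist [[310.19197637   0.         254.93949119]
 [  0.         310.19197637 186.23912969]
 [  0.           0.           1.        ]] [[ 3.66043994e-01  9.30597436e-01 -4.55475399e-04]
 [ 8.96852182e-01 -3.52639841e-01  2.67023043e-01]
 [ 2.48330340e-01 -9.81506750e-02 -9.63690037e-01]] [-0.62472456 -0.03252763  0.37739028]
```

View pics/scene0.png

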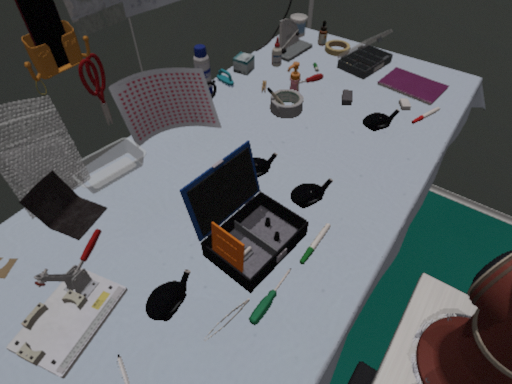

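View pics/side0.png

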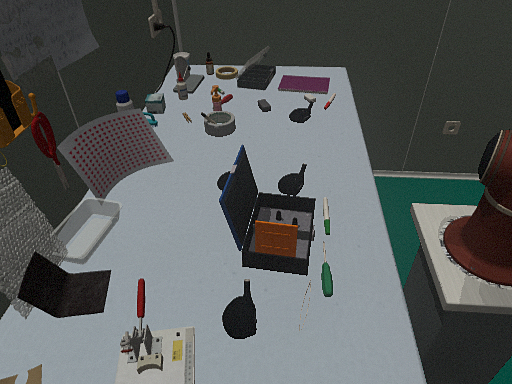

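View pics/wrist0.png

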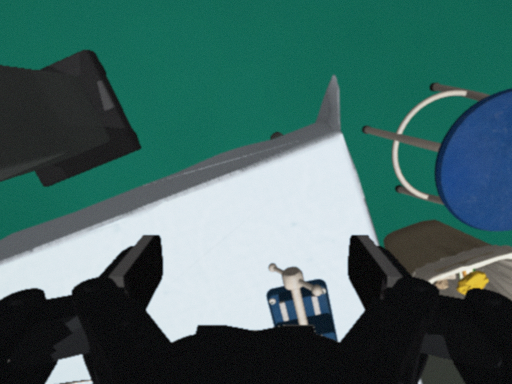

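```bash
python3 - <<'E'
import cv2,numpy as np
for n,(x,y,w,h) in dict(scene=(140,130,200,170),side=(190,130,160,220)).items():
    d=np.load(f"pics/{n}0.npz");print(n,-d["R"].T@d["t"])
    for X in([0,0,0],[.228,.582,.227],[.6,0,0]):
        c=d["K"]@(d["R"]@np.array(X)+d["t"]);print(c[:2]/c[2],c[2])
    im=cv2.imread(f"pics/{n}0.png")[y:y+h,x:x+w]
    f=min(800/w,600/h);cv2.imwrite(f"pics/{n}0c.png",cv2.resize(im,None,fx=f,fy=f,interpolation=cv2.INTER_CUBIC));print(f)
E
```

```text
scene [0.20860827 0.42373844 0.745808  ]
[475.50604725 372.35852539] 0.7016554095019953
[124.59579555 736.72324816] 0.30074519113190107
[224.74879785 227.29605477] 0.9357744345349842
3.5294117647058822
side [0.49431428 0.64313795 0.68749939]
[489.99429876 248.4195637 ] 0.895293941774564
[581.66792718 570.68299294] 0.32008834270575903
[241.62932983 235.9740306 ] 0.9388647882507952
2.727272727272727
```

View pics/scene0c.png

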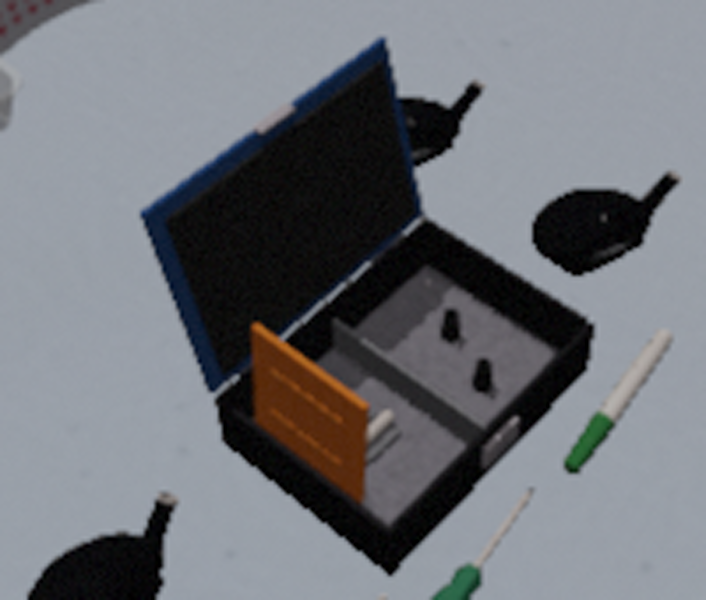

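View pics/side0c.png

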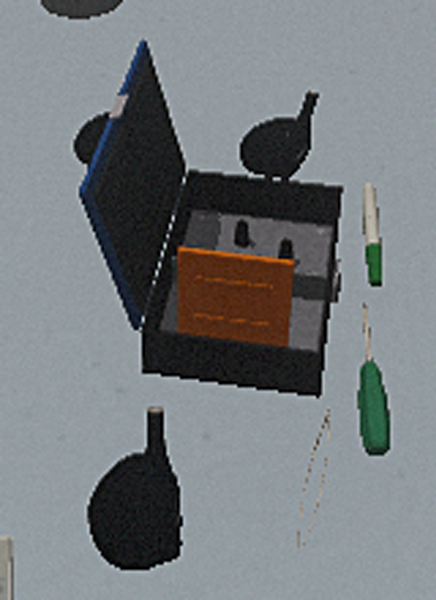

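```bash
cat > fit.py <<'E'
import cv2,numpy as np
from scipy.optimize import least_squares
D={n:np.load(f"pics/{n}0.npz") for n in("scene","side")}
def proj(n,X):
    d=D[n];c=d["K"]@(d["R"]@X+d["t"]);return c[:2]/c[2]
def pt(p,k):
    x,y,a,th,fl=p[:5]
    if k[0]=='b':L=np.array(k[1:],float)/1000
    elif k[0]=='c': # cover: y, r (along), off (outer +)
        yy,r,o=k[1:];L=np.array([75-r*np.cos(th)+o*np.sin(th),yy,55+r*np.sin(th)+o*np.cos(th)])/1000
    else: # flap: x,r,o
        xx,r,o=k[1:];L=np.array([xx,96-r*np.cos(fl)+o*np.sin(fl),44.5+r*np.sin(fl)+o*np.cos(fl)])/1000
    c,s=np.cos(a),np.sin(a)
    return np.array([x+c*L[0]-s*L[1],y+s*L[0]+c*L[1],L[2]])
S={('b',75,-105,55):(425,220),('b',-75,-105,55):(592,325),('b',-75,105,55):(390,527),('b',-75,105,0):(392,573),('b',75,105,55):(217,397),
('c',105,150,6):(143,214),('c',-105,150,6):(385,38),('f',45,95,2.5):(252,323),('f',-45,95,2.5):(367,405)}
T={('b',75,-105,55):(188,170),('b',-75,-105,55):(342,187),('b',-75,105,55):(323,352),('b',-75,105,0):(321,396),('b',75,105,0):(143,372),
('c',105,150,6):(82,190),('c',-105,150,6):(145,40),('f',45,95,2.5):(178,248),('f',-45,95,2.5):(293,260)}
def res(p,full=False):
    r=[]
    for k,v in S.items(): r.append(proj("scene",pt(p,k))-(np.array(v)/3.5294+[140,130]))
    for k,v in T.items(): r.append(proj("side",pt(p,k))-(np.array(v)/2.7273+[190,130]))
    return np.array(r) if full else np.ravel(r)
if __name__=="__main__":
    s=least_squares(res,[.55,0,0,1.7,1.57],loss="soft_l1")
    print(s.x); print(res(s.x,1).round(1))
    np.save("pose.npy",s.x)
    for n,k in dict(flap_edge=('f',0,95,2.5),fh=('f',0,0,2.5),cover_edge=('c',0,150,6),cl=('c',105,150,6),cr=('c',-105,150,6),cov_h=('b',75,0,55)).items():print(n,pt(s.x,k).round(4))
E
python3 fit.py
```

```text
[ 5.03074131e-01 -3.15896812e-04 -1.02021986e-01  1.76965426e+00
  1.47211659e+00]
[[ 0.6 -1.3]
 [ 1.9 -0.8]
 [ 0.4  2.5]
 [ 0.1  2.2]
 [-0.7  0.3]
 [ 0.   0.4]
 [ 0.7 -0.5]
 [ 0.5  0.6]
 [ 0.3  1. ]
 [-0.9 -1.2]
 [-0.4 -1.2]
 [-0.   0.8]
 [-1.   0.6]
 [-0.7  0.3]
 [-0.1 -0. ]
 [-0.5 -1.5]
 [-0.8 -0.7]
 [-0.1  0.1]]
flap_edge [0.5122 0.0883 0.1393]
fh [0.5131 0.0977 0.0447]
cover_edge [ 0.613  -0.0116  0.2009]
cl [0.6237 0.0929 0.2009]
cr [ 0.6023 -0.116   0.2009]
cov_h [ 0.5777 -0.008   0.055 ]
```

```bash
cat > h.py <<'E'
import numpy as np
from scipy.spatial.transform import Rotation as Ro
from station import sensors
p=np.load("pose.npy");c,s=np.cos(p[2]),np.sin(p[2])
A=np.array([[c,-s,0],[s,c,0],[0,0,1]])
def st():
    o=sensors.get_obs();R=Ro.from_rotvec(o["tool_rot"]).as_matrix()
    L=A.T@(o["tool_pos"]-[p[0],p[1],0])*1000;L[2]-=17
    print("t",round(o["t"],2),"tip in case mm",L.round(1),"tooly deg vs case y",round(np.degrees(np.arctan2(*(A.T@R)[[1,0],1]))-90,2),"F",(A.T@o["contact_force"]).round(1),"open",round(o["opening"],4),"q",o["q"].round(2))
    return o,R,L
def inc(*ts):
    o,R,L=st()
    for t in ts: print(t,"-> cm",(R.T@A@(np.array(t)-L)/10).round(2))
E
python3 -c "
from h import *
inc((-5,150,220),(-5,150,115))"
```

```text
t 0.15 tip in case mm [-333.5  550.9  208.8] tooly deg vs case y -15.51 F [-0.4 -0.6  0.3] open 0.0856 q [ 1.08  0.05  1.61  0.    1.48 -0.12]
(-5, 150, 220) -> cm [-42.38 -29.84  -1.08]
(-5, 150, 115) -> cm [-42.38 -29.82   9.42]
```

move_arm(increments=[[-4.4, -3.0, -1, -8, 0], [-8.7, -6.1, -1, -15.5, 0], [-13.0, -9.2, -1, -15.5, 0], [-17.4, -12.2, -1, -15.5, 0], [-21.8, -15.3, -1, -15.5, 0]], newtons=60)

```text
t: 0.78
tool_pos: [0.3755, 0.3586, 0.2365]
tool_rot: [-0.16, -3.137, 0.0]
contact_force: [0.5, -0.5, -0.3]
opening: 0.0003
```

```bash
python3 -c "
from h import *
inc((-5,150,220),(-5,150,115))"
```

```text
t 0.78 tip in case mm [-163.5  344.   219.5] tooly deg vs case y 0.0 F [ 0.5 -0.4 -0.3] open 0.0003 q [ 0.62 -0.21  1.84 -0.    1.51 -0.85]
(-5, 150, 220) -> cm [-15.85 -19.4   -0.05]
(-5, 150, 115) -> cm [-15.85 -19.4   10.45]
```

move_arm(increments=[[-3.5, -4.3, 0, 0, 0], [-7.5, -9.2, 0, 0, 0], [-11.5, -14, 0, 0, 0], [-15.8, -19.4, 0, 0, 0], [-15.8, -19.4, 5, 0, 0]])

```text
t: 1.4
tool_pos: [0.5172, 0.1482, 0.1911]
tool_rot: [0.168, 3.127, 0.002]
contact_force: [0.6, -0.5, -0.0]
opening: 0.0001
```

```bash
python3 - <<'E'
from h import *
from station import get_image
import cv2
inc((-5,150,115),(-5,110,115))
a=[]
for n,(x,y,w,h) in dict(scene=(140,80,200,220),side=(160,80,200,220)).items():
    d=get_image(n);a.append(cv2.resize(np.ascontiguousarray(d["image"][y:y+h,x:x+w,::-1]),None,fx=2,fy=2,interpolation=cv2.INTER_CUBIC))
cv2.imwrite("pics/a1.png",np.hstack(a))
E
```

```text
t 1.4 tip in case mm [ -1.1 149.2 174.1] tooly deg vs case y -0.31 F [ 0.6 -0.4 -0. ] open 0.0001 q [ 0.14 -0.14  1.86 -0.    1.41 -1.32]
(-5, 150, 115) -> cm [0.45 0.07 5.9 ]
(-5, 110, 115) -> cm [ 0.43 -3.93  5.9 ]
```

View pics/a1.png

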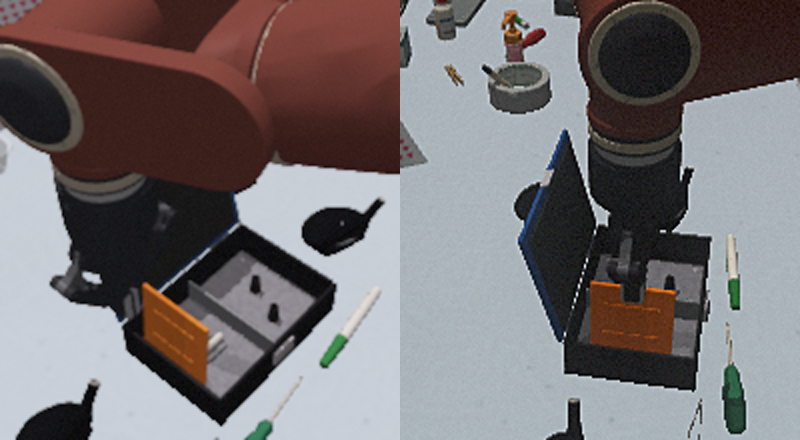

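```bash
python3 - <<'E'
from fit import *
from h import *
o,R,L=st()
X=o["tool_pos"]
for dz in(0,.017,.03):
  for n,of in(("scene",(140,80)),("side",(160,80))):
    print(n,dz,(proj(n,X-[0,0,dz])-of)*2+([400,0] if n=="side" else [0,0]))
E
```

```text
t 1.5 tip in case mm [ -9.2 149.3 163.6] tooly deg vs case y -0.17 F [-0.6 -0.3 -1.2] open 0.0002 q [ 0.14 -0.13  1.87 -0.    1.41 -1.32]
scene 0 [134.93285419 325.72298611]
side 0 [632.3051577  299.85922568]
scene 0.017 [136.67884812 336.25148238]
side 0.017 [632.03522323 312.34004282]
scene 0.03 [137.97240122 344.05172079]
side 0.03 [631.83424939 321.63236372]
```

move_arm(increments=[[0, 0, 2.7, 0, 0], [0, 0, 5.4, 0, 0], [0, -2, 5.4, 0, 0], [0, -3.5, 5.4, 0, 0], [0, -3.5, 5.4, 0, 0]])

```text
t: 2.12
tool_pos: [0.5097, 0.1153, 0.1348]
tool_rot: [0.163, 3.134, 0.001]
contact_force: [0.2, 0.8, -0.2]
opening: -0.0002
```

```bash
python3 - <<'E'
from h import *
from station import get_image
import cv2
st()
a=[]
for n,(x,y,w,h) in dict(scene=(140,80,200,220),side=(160,80,200,220)).items():
    d=get_image(n);a.append(cv2.resize(np.ascontiguousarray(d["image"][y:y+h,x:x+w,::-1]),None,fx=2,fy=2,interpolation=cv2.INTER_CUBIC))
cv2.imwrite("pics/a2.png",np.hstack(a))
st()
E
```

```text
t 2.12 tip in case mm [ -5.2 115.6 117.8] tooly deg vs case y -0.12 F [ 0.1  0.8 -0.2] open -0.0002 q [ 0.08 -0.12  1.94 -0.    1.32 -1.39]
t 2.23 tip in case mm [ -5.4 116.4 117.3] tooly deg vs case y -0.06 F [ 0.3  0.4 -1.1] open 0.0002 q [ 0.08 -0.12  1.94  0.    1.32 -1.39]
```

View pics/a2.png

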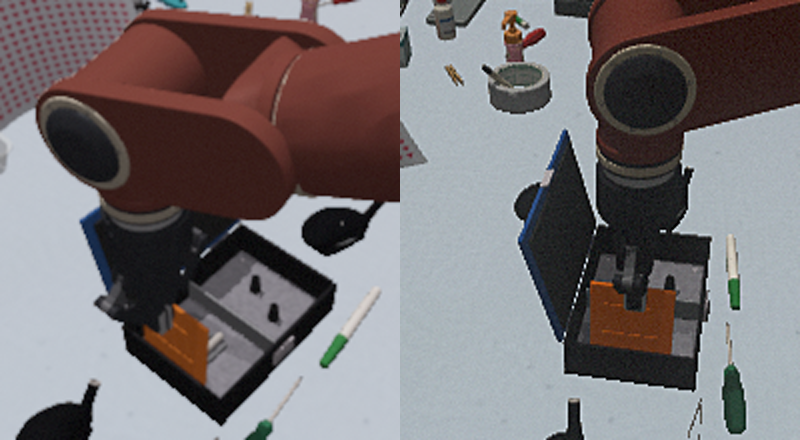

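move_arm(increments=[[0, -0.8, -0.2, 0, 0], [0, -1.5, -0.2, 0, 0], [0, -2.2, -0.1, 0, 0], [0, -2.9, 0, 0, 0], [0, -3.6, 0.3, 0, 0]])

```text
t: 2.85
tool_pos: [0.5052, 0.08, 0.1298]
tool_rot: [0.161, 3.137, 0.0]
contact_force: [0.5, 0.7, 0.6]
opening: -0.0001
```

```bash
python3 - <<'E'
from h import *
from station import get_image
import cv2
st()
a=[]
for n,(x,y,w,h) in dict(scene=(140,80,200,220),side=(160,80,200,220)).items():
    d=get_image(n);a.append(cv2.resize(np.ascontiguousarray(d["image"][y:y+h,x:x+w,::-1]),None,fx=2,fy=2,interpolation=cv2.INTER_CUBIC))
cv2.imwrite("pics/a3.png",np.hstack(a))
st()
E
```

```text
t 2.85 tip in case mm [ -6.1  80.1 112.8] tooly deg vs case y -0.02 F [0.4 0.8 0.6] open -0.0001 q [ 0.01 -0.14  1.97  0.    1.32 -1.46]
t 2.95 tip in case mm [ -6.6  79.8 112.2] tooly deg vs case y -0.06 F [-0.   0.4  0.4] open -0.0004 q [ 0.01 -0.14  1.97 -0.    1.32 -1.46]
```

View pics/a3.png

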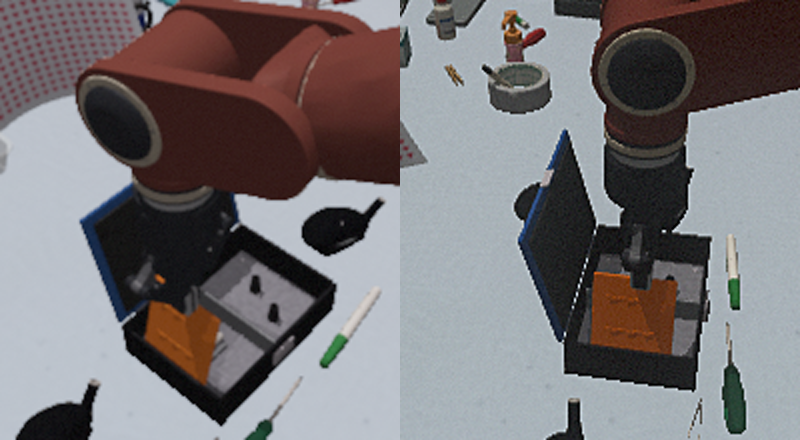

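move_arm(increments=[[0, -1.0, 0.6, 0, 0], [0, -1.9, 1.2, 0, 0], [0, -2.5, 1.8, 0, 0], [0, -2.9, 2.4, 0, 0], [0, -3.3, 3.0, 0, 0]])

```text
t: 3.58
tool_pos: [0.5015, 0.0474, 0.0991]
tool_rot: [-0.161, -3.137, -0.001]
contact_force: [0.1, -0.1, 0.5]
opening: -0.0
```

move_arm(increments=[[0, -0.35, 0.7, 0, 0], [0, -0.6, 1.4, 0, 0], [0, -0.8, 2.1, 0, 0], [0, -0.9, 2.8, 0, 0], [0, -0.9, 3.2, 0, 0]])

```text
t: 4.2
tool_pos: [0.5005, 0.0386, 0.0672]
tool_rot: [-0.161, -3.137, 0.0]
contact_force: [0.1, -0.4, 0.6]
opening: -0.0002
```

```bash
python3 - <<'E'
from h import *
from station import get_image
import cv2
st()
a=[]
for n,(x,y,w,h) in dict(scene=(140,80,200,220),side=(160,80,200,220)).items():
    d=get_image(n);a.append(cv2.resize(np.ascontiguousarray(d["image"][y:y+h,x:x+w,::-1]),None,fx=2,fy=2,interpolation=cv2.INTER_CUBIC))
cv2.imwrite("pics/a4.png",np.hstack(a))
st()
E
```

```text
t 4.2 tip in case mm [-6.5 38.5 50.2] tooly deg vs case y -0.01 F [ 0.2 -0.3  0.6] open -0.0002 q [-0.07 -0.09  2.03 -0.    1.2  -1.54]
t 4.3 tip in case mm [-6.7 38.6 50.1] tooly deg vs case y -0.01 F [-0.4  0.1  0.3] open 0.0002 q [-0.07 -0.09  2.03  0.    1.2  -1.54]
```

View pics/a4.png

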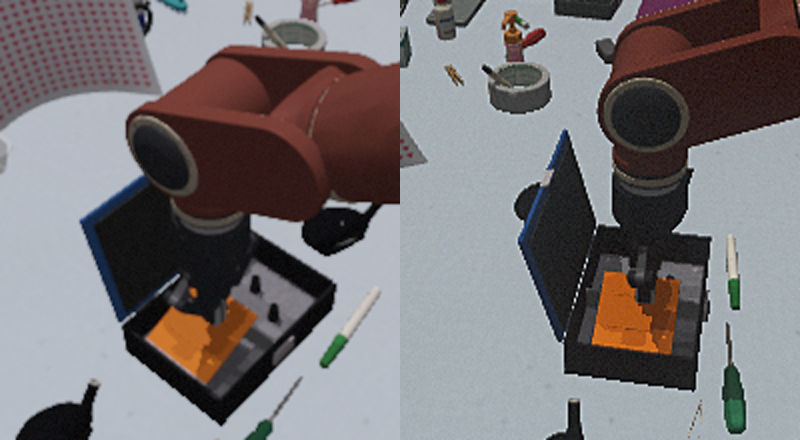

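move_arm(increments=[[0, 0, 0.2, 0, 0], [0, 0, 0.4, 0, 0], [0, 0, 0.4, 0, 0]])

```text
t: 4.68
tool_pos: [0.5008, 0.0387, 0.0638]
tool_rot: [0.161, 3.137, 0.0]
contact_force: [-0.2, -0.6, 0.8]
opening: 0.0001
```

move_arm(increments=[[0, 0, 0.2, 0, 0], [0, 0, 0.2, 0, 0]])

```text
t: 4.92
tool_pos: [0.5007, 0.0387, 0.0617]
tool_rot: [-0.161, -3.137, -0.0]
contact_force: [0.2, 0.7, -1.0]
opening: 0.0001
```

```bash
python3 - <<'E'
from h import *
st()
E
```

```text
t 4.92 tip in case mm [-6.3 38.5 44.7] tooly deg vs case y -0.01 F [ 0.2  0.7 -1. ] open 0.0001 q [-0.07 -0.08  2.03  0.    1.19 -1.54]
```

move_arm(increments=[[0, 0, 0.1, 0, 0], [0, 0, 0.2, 0, 0], [0, 0, 0.2, 0, 0]])

```text
t: 5.3
tool_pos: [0.5007, 0.0386, 0.0597]
tool_rot: [-0.161, -3.137, -0.0]
contact_force: [0.4, -0.3, 0.3]
opening: -0.0003
```

```bash
python3 - <<'E'
from h import *
from station import get_image
import cv2
st()
a=[]
for n,(x,y,w,h) in dict(scene=(180,150,120,100),side=(220,170,120,100)).items():
    d=get_image(n);a.append(cv2.resize(np.ascontiguousarray(d["image"][y:y+h,x:x+w,::-1]),None,fx=3.3,fy=3.3,interpolation=cv2.INTER_CUBIC))
cv2.imwrite("pics/a5.png",np.hstack(a))
st()
E
```

```text
t 5.3 tip in case mm [-6.3 38.5 42.7] tooly deg vs case y -0.02 F [ 0.4 -0.2  0.3] open -0.0003 q [-0.07 -0.07  2.03  0.    1.18 -1.54]
t 5.4 tip in case mm [-6.4 38.6 42.7] tooly deg vs case y -0.02 F [-0.4 -0.1 -0.2] open 0.0002 q [-0.07 -0.07  2.03  0.    1.18 -1.54]
```

View pics/a5.png

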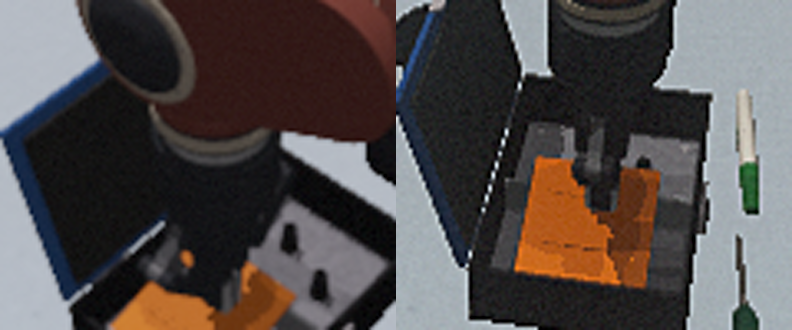

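```bash
python3 - <<'E'
from fit import *
p=np.load("pose.npy")
for f in(0,.05,.1,.15,.2):
    p[4]=f;print(f,proj("side",pt(p,('f',45,95,2.5))),proj("side",pt(p,('f',-45,95,2.5))),proj("scene",pt(p,('f',-45,95,2.5))))
E
```

```text
0 [262.21697661 222.5068747 ] [299.16887797 226.95709401] [271.27145935 244.63023946]
0.05 [262.18267172 221.17850237] [299.26658715 225.62449107] [271.2657242  243.48493158]
0.1 [262.13098542 219.9137014 ] [299.35463846 224.35723903] [271.19310553 242.40035064]
0.15 [262.06182415 218.7156737 ] [299.43274928 223.15856551] [271.05286302 241.37963487]
0.2 [261.97511941 217.58759731] [299.5006452  222.03167433] [270.84436752 240.4258881 ]
```

move_arm(increments=[[0, 0, 0.1, 0, 0], [0, 0, 0.2, 0, 0], [0, 0, 0.3, 0, 0], [0, 0, 0.3, 0, 0]])

```text
t: 5.9
tool_pos: [0.5007, 0.0387, 0.0567]
tool_rot: [-0.161, -3.137, -0.0]
contact_force: [-0.2, -0.2, -0.8]
opening: 0.0001
```

```bash
cat > snap.py <<'E'
from h import *
from station import get_image
import cv2,sys
def snap(name,B=dict(scene=(180,150,120,100),side=(220,170,120,100)),f=3.3):
    st();a=[]
    for n,(x,y,w,h) in B.items():
        d=get_image(n);cv2.imwrite(f"pics/{name}_{n}_full.png",d["image"][:,:,::-1]);a.append(cv2.resize(np.ascontiguousarray(d["image"][y:y+h,x:x+w,::-1]),None,fx=f,fy=f,interpolation=cv2.INTER_CUBIC))
    cv2.imwrite(f"pics/{name}.png",np.hstack(a))
    st()
E
python3 -c "
from snap import *
snap('a6')"
```

```text
t 5.9 tip in case mm [-6.3 38.5 39.7] tooly deg vs case y -0.01 F [-0.2 -0.2 -0.8] open 0.0001 q [-0.07 -0.07  2.03  0.    1.18 -1.54]
t 6.0 tip in case mm [-6.4 38.6 39.7] tooly deg vs case y -0.01 F [ 0.  -1.1  0.7] open 0.0002 q [-0.07 -0.07  2.03  0.    1.18 -1.54]
```

View pics/a6.png

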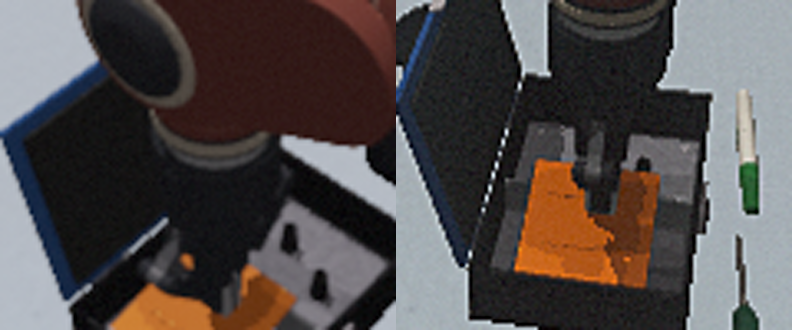

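move_arm(increments=[[0, 0, 0.2, 0, 0], [0, 0, 0.4, 0, 0], [0, 0, 0.4, 0, 0]])

```text
t: 6.38
tool_pos: [0.5006, 0.0387, 0.0525]
tool_rot: [-0.161, -3.137, -0.0]
contact_force: [-0.1, 0.3, -0.7]
opening: -0.0
```

move_arm(increments=[[0, 0, 0.2, 0, 0], [0, 0, 0.4, 0, 0], [0, 0, 0.4, 0, 0]])

```text
t: 6.75
tool_pos: [0.5006, 0.0387, 0.0486]
tool_rot: [-0.161, -3.137, -0.0]
contact_force: [0.9, 0.0, -1.1]
opening: -0.0001
```

```bash
python3 -c "
from snap import *
snap('a7')"
```

```text
t 6.75 tip in case mm [-6.4 38.6 31.6] tooly deg vs case y -0.02 F [ 0.9  0.1 -1.1] open -0.0001 q [-0.07 -0.06  2.04  0.    1.16 -1.54]
t 6.85 tip in case mm [-6.4 38.6 31.6] tooly deg vs case y -0.02 F [ 0.2 -0.5  0.3] open 0.0 q [-0.07 -0.06  2.04  0.    1.16 -1.54]
```

View pics/a7.png

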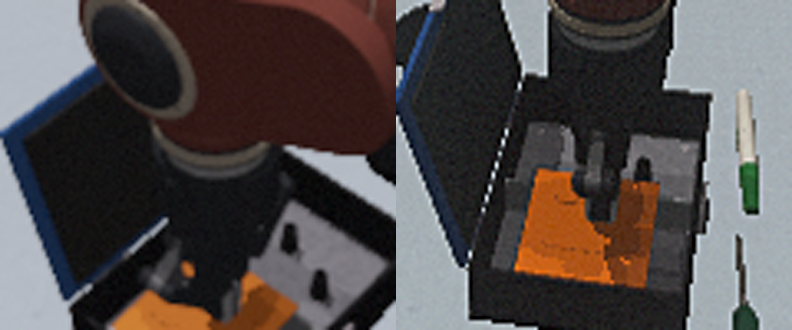

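```bash
python3 - <<'E'
from fit import *
from h import *
o,R,L=st();X=o["tool_pos"]
for dz in(-.02,0,.017,):
    q=proj("side",X-[0,0,dz]);print(dz,q,(q-[220,170])*3.3+[396,0])
import cv2
im=cv2.imread("pics/a7_side_full.png")[200:260,250:310];cv2.imwrite("pics/z.png",cv2.resize(im,None,fx=10,fy=10,interpolation=cv2.INTER_CUBIC))
E
```

```text
t 6.85 tip in case mm [-6.4 38.6 31.6] tooly deg vs case y -0.02 F [ 0.2 -0.5  0.3] open 0.0 q [-0.07 -0.06  2.04  0.    1.16 -1.54]
-0.02 [281.27534216 229.78820826] [598.20862914 197.30108725]
0 [281.07054305 235.80595999] [597.53279206 217.15966798]
0.017 [280.9011019  240.78476465] [596.97363626 233.58972335]
```

View pics/z.png

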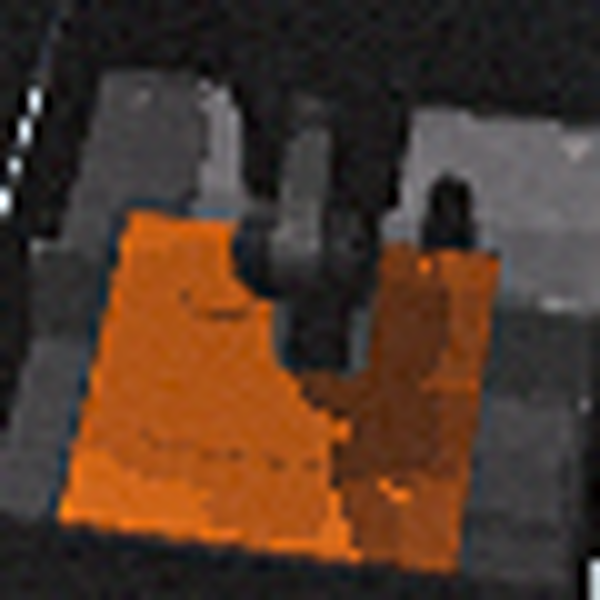

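move_arm(increments=[[0, 0, 0.1, 0, 0], [0, 0, 0.3, 0, 0], [0, 0, 0.3, 0, 0]])

```text
t: 7.22
tool_pos: [0.5007, 0.0387, 0.0456]
tool_rot: [-0.161, -3.137, -0.0]
contact_force: [0.2, 0.2, 0.3]
opening: 0.0002
```

move_arm(increments=[[0, 0, 0.1, 0, 0], [0, 0, 0.2, 0, 0], [0, 0, 0.2, 0, 0]])

```text
t: 7.6
tool_pos: [0.5007, 0.0387, 0.0437]
tool_rot: [-0.161, -3.137, -0.0]
contact_force: [0.7, 0.8, -0.4]
opening: -0.0002
```

```bash
python3 -c "
from snap import *
snap('a8',dict(side=(250,200,60,60)),10)"
```

```text
t 7.6 tip in case mm [-6.3 38.5 26.7] tooly deg vs case y -0.02 F [ 0.6  0.8 -0.4] open -0.0002 q [-0.07 -0.05  2.04  0.    1.15 -1.54]
t 7.65 tip in case mm [-6.3 38.6 26.7] tooly deg vs case y -0.01 F [-0.6 -0.5 -0.3] open 0.0002 q [-0.07 -0.05  2.04  0.    1.15 -1.54]
```

View pics/a8.png

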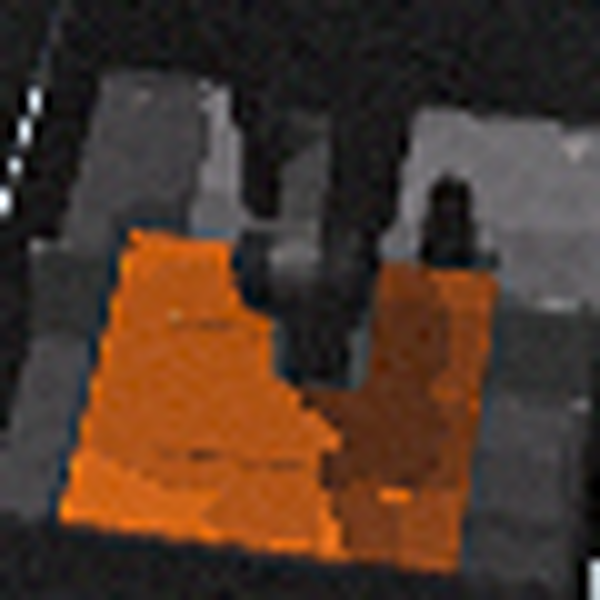

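move_arm(increments=[[0, 0, 0.1, 0, 0], [0, 0, 0.1, 0, 0]])

```text
t: 7.9
tool_pos: [0.5007, 0.0387, 0.0427]
tool_rot: [-0.161, -3.137, -0.0]
contact_force: [0.0, -0.1, -0.2]
opening: 0.0001
```

move_arm(increments=[[0, 0, 0.1, 0, 0], [0, 0, 0.1, 0, 0]])

```text
t: 8.15
tool_pos: [0.5008, 0.0387, 0.0424]
tool_rot: [-0.16, -3.137, 0.0]
contact_force: [-2.4, 0.5, 6.2]
opening: 0.0001
```

move_arm(increments=[[0, 0, 0.1, 0, 0], [0, 0, 0.1, 0, 0]])

```text
t: 8.4
tool_pos: [0.5009, 0.0386, 0.0422]
tool_rot: [-0.16, -3.137, 0.0]
contact_force: [-5.6, -0.6, 10.2]
opening: -0.0003
```

move_arm(increments=[[0, 0, -2, 0, 0], [0, 0, -8, 0, 0], [0, 0, -14, 0, 0], [0, 0, -20, 0, 0], [0, 0, -20, 0, 0]])

```text
t: 9.02
tool_pos: [0.5041, 0.0385, 0.2477]
tool_rot: [0.16, 3.125, -0.0]
contact_force: [0.3, -0.2, -0.7]
opening: -0.0003
```

```bash
python3 -c "
from snap import *
snap('a9',dict(scene=(180,130,130,160),side=(210,130,130,160)),3)"
```

```text
t 9.03 tip in case mm [ -3.   38.7 230.7] tooly deg vs case y -0.01 F [ 0.3 -0.1 -0.7] open -0.0003 q [-0.07 -0.26  1.87  0.    1.52 -1.54]
t 9.12 tip in case mm [ -6.   38.5 224.2] tooly deg vs case y -0.01 F [ 0.6  1.1 -1.2] open 0.0002 q [-0.07 -0.26  1.88  0.    1.52 -1.54]
```

View pics/a9.png

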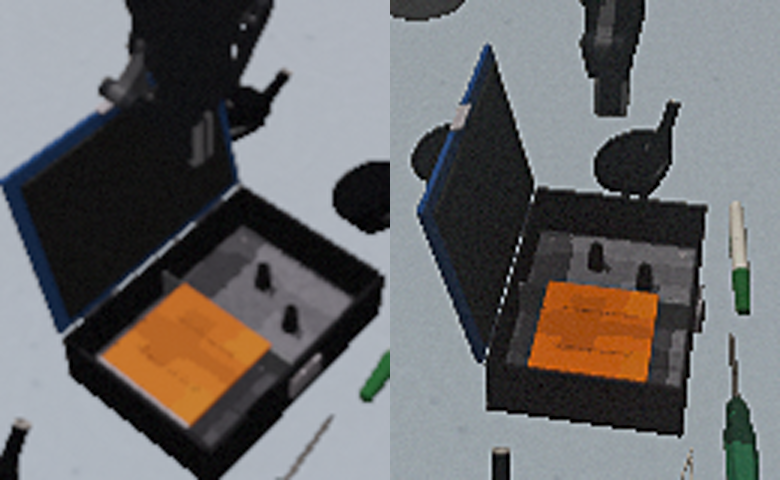

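move_arm(increments=[[-4.4, -1, -0.5, 0, 0], [-9, -2, -0.5, 0, 0], [-13.5, -3, -0.5, 0, 0], [-17.6, -3.9, -0.5, 0, 0], [-17.6, -3.9, -0.5, 0, 0]])

```text
t: 9.75
tool_pos: [0.672, -0.019, 0.2409]
tool_rot: [-0.162, -3.131, -0.001]
contact_force: [-0.4, 1.6, 0.5]
opening: 0.0001
```

```bash
python3 -c "
from snap import *
snap('b1',dict(scene=(120,80,200,200),side=(160,80,200,200)),2)"
```

```text
t 9.75 tip in case mm [170.   -1.4 223.9] tooly deg vs case y -0.09 F [-0.6  1.5  0.5] open 0.0001 q [-0.14  0.16  1.48 -0.    1.51 -1.61]
t 9.85 tip in case mm [168.5  -0.5 225.7] tooly deg vs case y -0.02 F [-0.2 -0.   0.3] open -0.0002 q [-0.14  0.15  1.48  0.    1.51 -1.61]
```

View pics/b1.png

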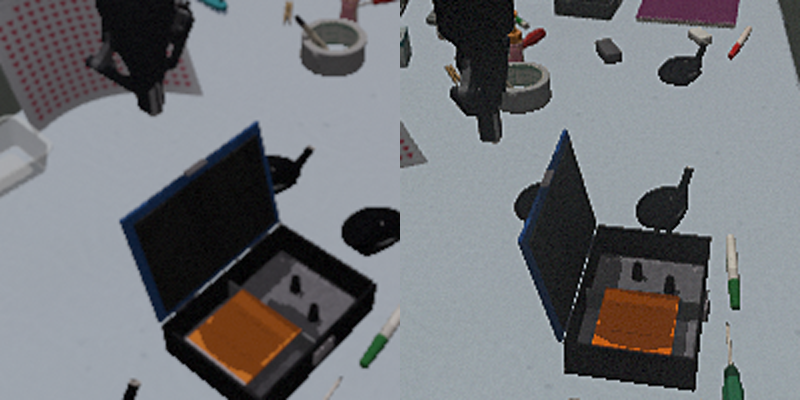

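move_arm(increments=[[0, 0, 4, 0, 0], [0, 0, 7.7, 0, 0], [1, 0, 7.7, 0, 0], [2.5, 0, 7.7, 0, 0], [3.5, 0, 7.7, 0, 0]])

```text
t: 10.48
tool_pos: [0.6364, -0.0142, 0.1709]
tool_rot: [0.16, 3.135, -0.0]
contact_force: [0.9, 0.8, -0.1]
opening: 0.0001
```

```bash
python3 -c "
from snap import *
snap('b2',dict(scene=(120,80,200,200),side=(160,80,200,200)),2)"
```

```text
t 10.47 tip in case mm [134.1  -0.2 153.9] tooly deg vs case y 0.01 F [ 0.8  0.9 -0.1] open 0.0001 q [-0.14  0.12  1.64  0.    1.38 -1.61]
t 10.57 tip in case mm [134.1  -0.3 153.6] tooly deg vs case y 0.0 F [-0.2  0.1  0.3] open 0.0 q [-0.14  0.12  1.64  0.    1.38 -1.61]
```

View pics/b2.png

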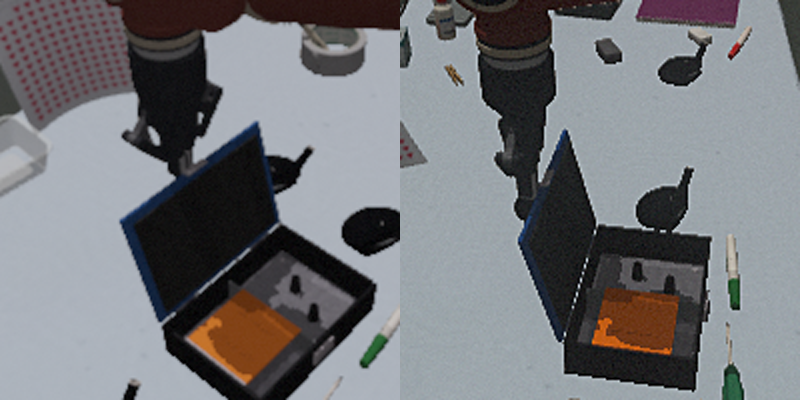

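move_arm(increments=[[0.9, 0, 0, 0, 0], [1.8, 0, 0, 0, 0], [2.7, 0, 0, 0, 0], [3.6, 0, 0, 0, 0], [4.2, 0, 0, 0, 0]])

```text
t: 11.2
tool_pos: [0.5946, -0.0102, 0.1687]
tool_rot: [-0.161, -3.137, -0.0]
contact_force: [1.8, -0.5, 1.5]
opening: -0.0001
```

```bash
python3 -c "
from snap import *
snap('b3',dict(scene=(120,80,200,200),side=(160,80,200,200)),2)"
```

```text
t 11.2 tip in case mm [ 92.1  -0.5 151.7] tooly deg vs case y -0.01 F [ 1.8 -0.3  1.5] open -0.0001 q [-0.14  0.02  1.74  0.    1.38 -1.61]
t 11.3 tip in case mm [ 91.8  -0.5 151.5] tooly deg vs case y -0.01 F [ 0.2  0.4 -0.1] open 0.0002 q [-0.14  0.02  1.74 -0.    1.38 -1.61]
```

View pics/b3.png

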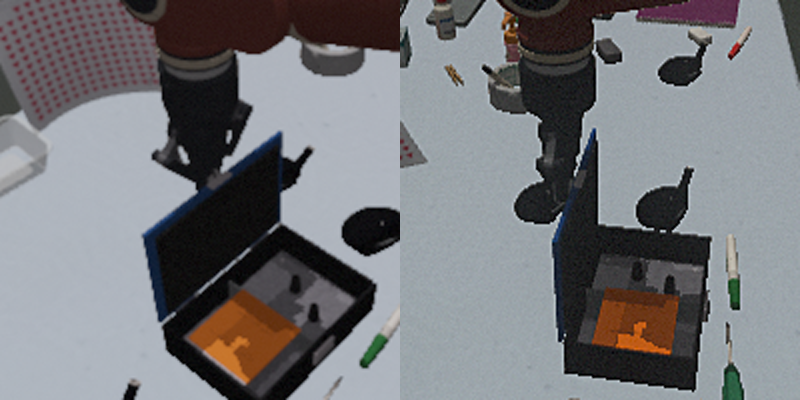

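move_arm(increments=[[1.0, 0, 0, 0, 0], [2.0, 0, 0, 0, 0], [3.2, 0, 0.1, 0, 0], [4.4, 0, 0.4, 0, 0], [5.5, 0, 0.9, 0, 0]])

```text
t: 11.92
tool_pos: [0.5398, -0.0046, 0.16]
tool_rot: [0.161, 3.137, -0.0]
contact_force: [0.0, 0.0, 1.7]
opening: 0.0004
```

```bash
python3 -c "
from snap import *
snap('b4',dict(scene=(120,80,200,200),side=(160,80,200,200)),2)"
```

```text
t 11.93 tip in case mm [ 36.9  -0.5 143. ] tooly deg vs case y -0.01 F [0.  0.  1.7] open 0.0004 q [-0.15 -0.1   1.88 -0.    1.36 -1.61]
t 12.03 tip in case mm [ 36.   -0.4 142. ] tooly deg vs case y -0.01 F [-0.2  0.8  0.1] open 0.0001 q [-0.15 -0.1   1.88 -0.    1.37 -1.61]
```

View pics/b4.png

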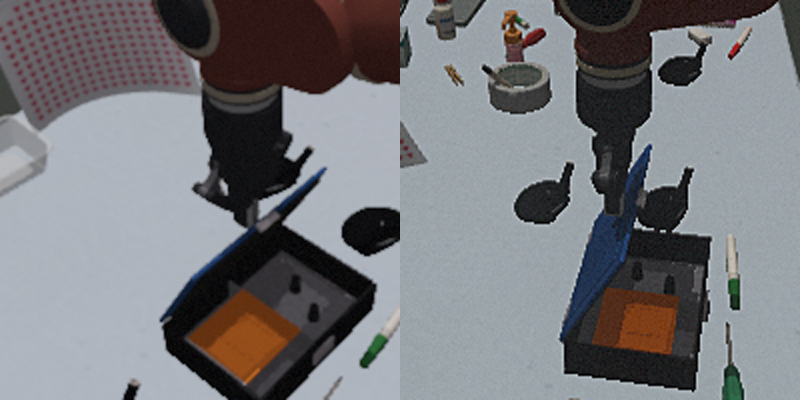

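move_arm(increments=[[1.1, 0, 0.5, 0, 0], [2.1, 0, 1.1, 0, 0], [3.0, 0, 1.9, 0, 0], [3.9, 0, 2.7, 0, 0], [4.7, 0, 3.6, 0, 0]])

```text
t: 12.65
tool_pos: [0.4932, 0.0002, 0.1231]
tool_rot: [0.161, 3.137, 0.0]
contact_force: [0.9, -0.1, -0.6]
opening: 0.0002
```

```bash
python3 -c "
from snap import *
snap('b5',dict(scene=(120,80,200,200),side=(160,80,200,200)),2)"
```

```text
t 12.65 tip in case mm [ -9.9  -0.5 106.1] tooly deg vs case y -0.01 F [ 1.  -0.  -0.6] open 0.0002 q [-0.15 -0.18  2.01  0.    1.31 -1.62]
t 12.75 tip in case mm [-11.2  -0.4 104.9] tooly deg vs case y -0.02 F [ 0.3 -0.2 -0.7] open 0.0002 q [-0.15 -0.18  2.02 -0.    1.31 -1.62]
```

View pics/b5.png

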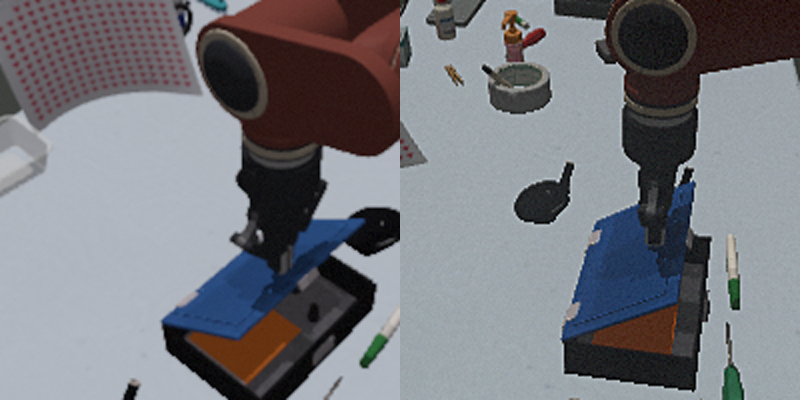

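move_arm(increments=[[0.6, 0, 0.9, 0, 0], [1.2, 0, 2.0, 0, 0], [1.6, 0, 3.1, 0, 0], [2.0, 0, 4.2, 0, 0], [2.1, 0, 5.0, 0, 0]])

```text
t: 13.38
tool_pos: [0.4722, 0.0024, 0.0727]
tool_rot: [-0.161, -3.136, -0.0]
contact_force: [0.0, 0.4, 0.6]
opening: -0.0003
```

move_arm(increments=[[0.1, 0, 0.3, 0, 0], [0.2, 0, 0.6, 0, 0], [0.2, 0, 0.9, 0, 0], [0.2, 0, 1.1, 0, 0], [0.2, 0, 1.1, 0, 0]])

```text
t: 14.0
tool_pos: [0.4709, 0.0025, 0.0627]
tool_rot: [0.161, 3.137, -0.0]
contact_force: [1.0, 0.5, 0.1]
opening: -0.0001
```

```bash
python3 -c "
from snap import *
snap('b6',dict(scene=(120,80,200,200),side=(160,80,200,200)),2)"
```

```text
t 14.0 tip in case mm [-32.3  -0.5  45.7] tooly deg vs case y -0.02 F [0.9 0.6 0.1] open -0.0001 q [-0.15 -0.16  2.1  -0.    1.2  -1.62]
t 14.1 tip in case mm [-32.2  -0.5  45.8] tooly deg vs case y -0.01 F [-0.5 -0.5  0.5] open -0.0002 q [-0.15 -0.16  2.1  -0.    1.2  -1.62]
```

View pics/b6.png

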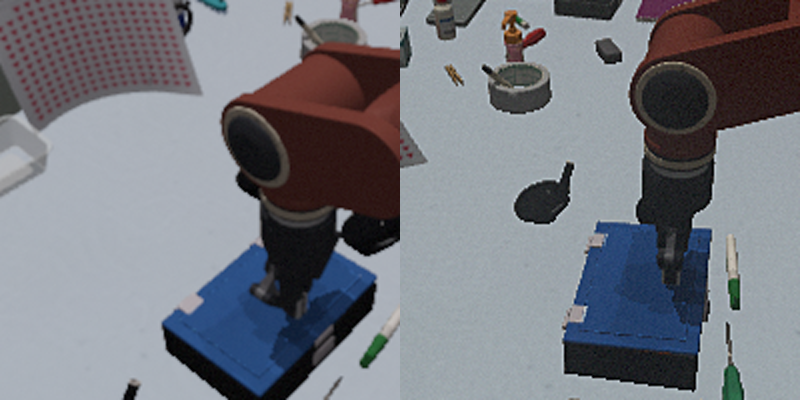

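Nearly shut; press down gently until the force rises.

move_arm(increments=[[0, 0, 0.1, 0, 0], [0, 0, 0.3, 0, 0], [0, 0, 0.3, 0, 0]])

```text
t: 14.48
tool_pos: [0.4709, 0.0025, 0.0596]
tool_rot: [-0.161, -3.137, 0.0]
contact_force: [0.2, -0.7, 0.4]
opening: -0.0001
```

move_arm(increments=[[0, 0, 0.1, 0, 0], [0, 0, 0.2, 0, 0], [0, 0, 0.2, 0, 0]])

```text
t: 14.85
tool_pos: [0.4709, 0.0025, 0.0577]
tool_rot: [-0.161, -3.137, -0.0]
contact_force: [0.5, 0.1, -0.8]
opening: -0.0005
```

move_arm(increments=[[0, 0, 0.1, 0, 0], [0, 0, 0.1, 0, 0]])

```text
t: 15.1
tool_pos: [0.4709, 0.0025, 0.0567]
tool_rot: [0.161, 3.137, 0.0]
contact_force: [-0.5, -0.4, 0.0]
opening: 0.0003
```

move_arm(increments=[[0, 0, 0.1, 0, 0], [0, 0, 0.1, 0, 0]])

```text
t: 15.35
tool_pos: [0.471, 0.0025, 0.0565]
tool_rot: [-0.16, -3.137, 0.0]
contact_force: [-2.7, 0.4, 5.0]
opening: 0.0006
```

move_arm(increments=[[0, 0, 0.1, 0, 0], [0, 0, 0.1, 0, 0]])

```text
t: 15.6
tool_pos: [0.471, 0.0025, 0.0564]
tool_rot: [-0.16, -3.136, 0.0]
contact_force: [-5.8, -0.0, 11.6]
opening: -0.0001
```

Stop reached at z = 0.0564, as predicted. Now back off upward and clear.

move_arm(increments=[[0, 0, -1.5, 0, 0], [0, 0, -6, 0, 0], [0, 0, -12, 0, 0], [0, 5, -17, 0, 0], [0, 10, -18, 0, 0]])

```text
t: 16.23
tool_pos: [0.4832, 0.1025, 0.2399]
tool_rot: [0.164, 3.129, 0.001]
contact_force: [0.9, -0.9, -0.7]
opening: -0.0004
```

move_arm(increments=[[1, 6, 0, 0, 0], [3, 11, 0, 0, 0], [5, 16, 0, 0, 0], [5, 20, 0, 0, 0], [5, 20, 0, 0, 0]])

```text
t: 16.85
tool_pos: [0.4514, 0.3082, 0.2352]
tool_rot: [0.155, 3.137, 0.001]
contact_force: [0.1, 0.3, 0.2]
opening: -0.0
```

```bash
python3 -c "
from snap import *
snap('c1',dict(scene=(120,130,200,200),side=(190,130,200,200)),2)"
```

```text
t 16.85 tip in case mm [-82.8 301.6 218.2] tooly deg vs case y 0.2 F [0.  0.3 0.2] open -0.0 q [ 0.46 -0.14  1.79  0.    1.5  -1.01]
t 16.95 tip in case mm [-82.3 299.5 218. ] tooly deg vs case y 0.02 F [-0.4 -0.5 -0.4] open 0.0001 q [ 0.46 -0.14  1.79 -0.    1.5  -1.01]
```

View pics/c1.png

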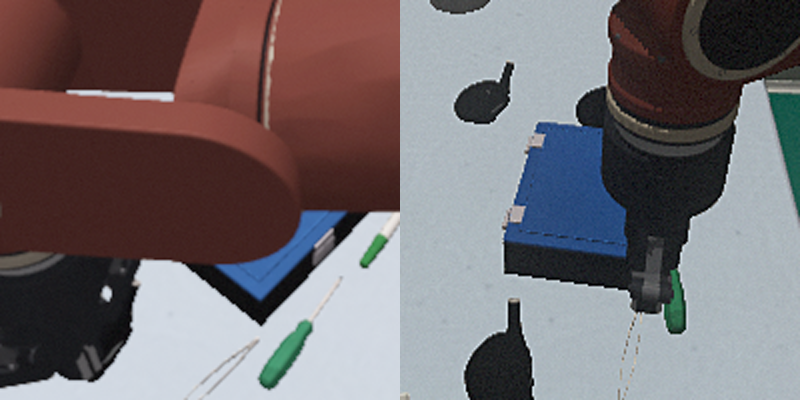

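move_arm(increments=[[2, 6, 0, 0, 0], [5, 11, 0, 0, 0], [8, 16, 0, 0, 0], [11, 21, 0, 0, 0], [13, 24, 0, 0, 0]])

```text
t: 17.58
tool_pos: [0.3466, 0.5589, 0.235]
tool_rot: [0.161, 3.137, 0.0]
contact_force: [1.3, 0.2, -0.1]
opening: -0.0003
```

```bash
python3 - <<'E'
from snap import *
from fit import *
snap('c2',dict(scene=(120,130,200,200),side=(190,130,200,200)),2)
p=np.load("pose.npy")
for th in(0,.03,.06):
    p[3]=th
    for n in("scene","side"):print(th,n,[proj(n,pt(p,('c',y,150,6))).round(1) for y in(105,-105)])
for n in("scene","side"):
    a=cv2.imread(f"pics/{n}0.png").astype(int);b=cv2.imread(f"pics/c2_{n}_full.png").astype(int)
    m=(abs(a-b).max(2)>40).astype(np.uint8)*255;cv2.imwrite(f"pics/d_{n}.png",m)
cv2.imwrite("pics/d.png",cv2.resize(np.hstack([cv2.imread(f"pics/d_{n}.png") for n in("scene","side")]),(800,300)))
E
```

```text
t 17.57 tip in case mm [-212.6  540.4  218. ] tooly deg vs case y -0.03 F [ 1.2  0.4 -0.1] open -0.0003 q [ 0.9   0.12  1.52 -0.    1.49 -0.57]
t 17.68 tip in case mm [-213.4  540.8  217.8] tooly deg vs case y 0.12 F [-0.7 -0.5 -0.1] open 0.0002 q [ 0.9   0.12  1.52  0.    1.49 -0.57]
0 scene [array([250.9, 280.3]), array([309.9, 219.7])]
0 side [array([308.6, 258.1]), array([315.2, 195.6])]
0.03 scene [array([250.8, 279.2]), array([310. , 218.5])]
0.03 side [array([308.6, 256.7]), array([315.3, 194.2])]
0.06 scene [array([250.6, 277.9]), array([310.1, 217.2])]
0.06 side [array([308.6, 255.3]), array([315.3, 192.9])]
```

View pics/c2.png

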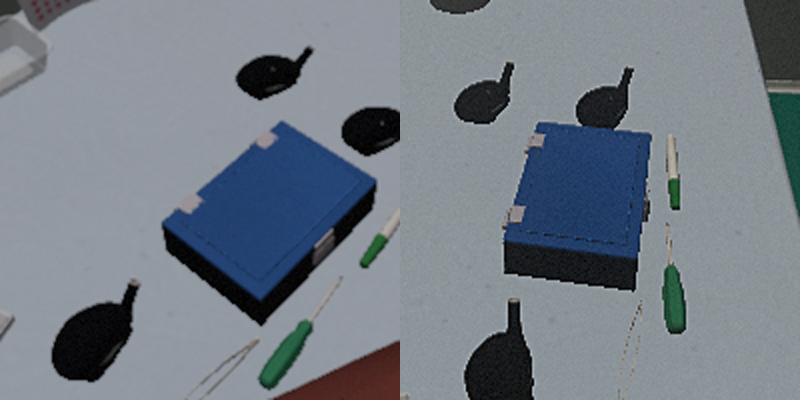

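View pics/d.png

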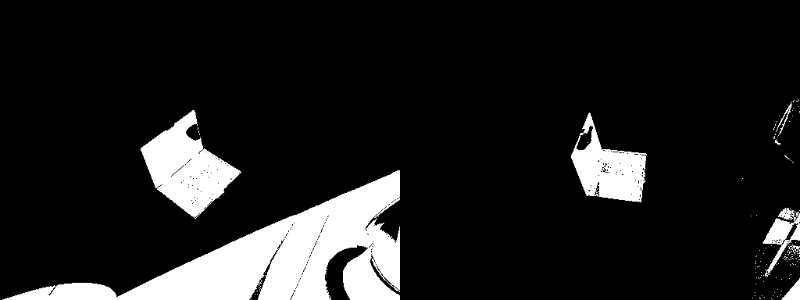

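```bash
python3 -c "
from station import order
print(order.finish_job())"
```

```text
the job is handed in; nothing more can be done
None
```

The gauge case is put away and the job is handed in, about 17.7 s in, against the 51 s limit. With the fingers shut, I pushed the orange flap down from its outer face to its stop. Then I went over and behind the blue cover and swung it shut from its outer face, down onto the rim.

**Last checks:**
- **Flap:** the press force rose to about 10 N at the stop. Once the arm was clear, the images showed the flap's free edge where a level flap should be.
- **Cover:** the press force rose to about 12 N at the rim. Its corner then sat within about 1 pixel of the shut position, roughly 0.02 rad.
- **Surroundings:** comparing before and after images, nothing changed except the flap, the cover and the robot. The small parts can no longer be seen under the cover; they stood in place when last visible.

**One disagreement:** the stops came about 22 mm lower on the tool reading than the stated fingertip length of 17 mm predicts. The flap and cover stops gave the same offset, so I judged contact from force and images instead.

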